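# Set and lock a length stop from the zero side, then rack the setting blocks

### The job

The length stop on the grey setting jig was left past the brass mark: with the black knob wind it back until it is at least 5 mm beyond the mark on the zero side (the lever end), then bring its index level with the mark so that the last movement is clockwise and the knob's backlash stays taken up (if you pass the mark, back off and come up again). Only then press the sprung lever down until its catch holds it, so the setting is locked. Also put every aluminium setting block that is lying about back in its own slot of the wooden rack, the slot its thickness fits, flat down and about centred along it, and leave the glue jar, block plane and bench dog alone.

Things in the scene. Friction and masses are not known exactly. Their poses are not given: they have to be found in the camera images.
- jig: Setting jig: grey cast base 130 x 285 mm, 12 mm thick, fixed to the bench, with a rail, a stop carriage, a round black knob at one end and a sprung lever at the other (the zero end). Origin on the bench at its middle; x across the rail, away from the robot; y along the rail from the lever to the knob; z up. Apart from the lever and the knob's own housing (42 mm) nothing on it is above 52 mm.
- index (a point): Tip of the small steel index finger on the stop carriage (dark steel, 40 x 32 mm, top 51 mm above the bench), 22 mm above the bench. The knob moves the carriage along the rail, 10 mm per radian: clockwise (from above) towards the knob, anticlockwise towards the lever, the zero end. It starts past the mark, on the knob side, and friction holds it where it is left.
- mark (a point): Tip of the brass mark clip on the jig's scale strip (fixed, 22 mm above the bench). The stop is on the mark when the index tip is level with this tip along the rail (y); the tips then face each other, 2.5 mm apart across the rail. Axes as the jig's: x across the rail, y along it from the lever (zero end) to the knob.
- knob_grip (a point): Centre of the round black fluted knob: upright axis, 42 mm diameter, 40 mm tall; this point is half-way up, 76 mm above the bench. Grip it from above at any yaw and turn it about its axis (under 0.2 N m). It has 0.5 rad of lost motion, so the first part of a turn in a new direction does not move the stop. The lever is 0.22 m away.
- knob (a joint): Where the knob stands within its lost motion: 0 = play taken up anticlockwise (the knob pulls the stop to the zero end), 0.5 rad = play taken up clockwise (the knob drives the stop towards itself). Grows clockwise seen from above; stays where it is left.
- lock_lever (a joint): Angle of the sprung lock lever: 0 = up (rest), 0.5 rad = fully down on its stop. Released before about 0.45 it springs back up; past that the catch holds it down. It takes up to about 8 N at the pad.
- lever_pad (a point): Middle of the top of the lever's pad (40 mm long in the jig's x, 28 mm wide), at the lever's end nearest the robot. The hinge runs along the jig's y, about 0.1 m from here towards jig +x, 40 mm above the bench. The pad is about 95 mm above the bench with the lever up; down it is 46 mm above and about 15 mm nearer the robot. Press it from above with closed fingers.
- rack: Wooden rack, 60 x 231 mm, fixed: a 6 mm floor with six walls (6 mm thick, 44 mm long, 10 mm high above the floor) that make five slots side by side along its y, open at both ends, each 5 mm wider than its block. Origin on the bench at its middle; x along the slots, z up.
- slot_20 (a point): Middle of the floor of the slot for the 20 mm block: 25 mm wide, the narrowest, at the rack's -y end; 6 mm above the bench. A block's 60 mm length lies along the slot (x), its thickness across it (y).
- slot_27 (a point): Middle of the floor of the slot for the 27 mm block, 32 mm wide, the second narrowest; as slot_20.
- slot_34 (a point): Middle of the floor of the slot for the 34 mm block, 39 mm wide, the middle one; as slot_20.
- slot_41 (a point): Middle of the floor of the slot for the 41 mm block, 46 mm wide, the second widest; as slot_20.
- slot_48 (a point): Middle of the floor of the slot for the 48 mm block, 53 mm wide, the widest, at the rack's +y end; as slot_20.
- block_20_mid (a point): Centre of the plain aluminium setting block of 20 mm thickness: 60 mm long (its x), 20 mm thick (its y), 34 mm tall, standing on the bench 17 mm below this point; 160 g or so. Grip it across its 60 mm length, a little above the middle, so that the fingers come down at the open ends of the slots. May be absent.
- block_27_mid (a point): Centre of the plain aluminium setting block of 27 mm thickness: 60 mm long (its x), 27 mm thick (its y), 34 mm tall, standing on the bench 17 mm below this point; 188 g or so. Grip it across its 60 mm length, a little above the middle, so that the fingers come down at the open ends of the slots. May be absent.
- block_34_mid (a point): Centre of the plain aluminium setting block of 34 mm thickness: 60 mm long (its x), 34 mm thick (its y), 34 mm tall, standing on the bench 17 mm below this point; 216 g or so. Grip it across its 60 mm length, a little above the middle, so that the fingers come down at the open ends of the slots. May be absent.
- block_41_mid (a point): Centre of the plain aluminium setting block of 41 mm thickness: 60 mm long (its x), 41 mm thick (its y), 34 mm tall, standing on the bench 17 mm below this point; 244 g or so. Grip it across its 60 mm length, a little above the middle, so that the fingers come down at the open ends of the slots. May be absent.
- block_48_mid (a point): Centre of the plain aluminium setting block of 48 mm thickness: 60 mm long (its x), 48 mm thick (its y), 34 mm tall, standing on the bench 17 mm below this point; 272 g or so. Grip it across its 60 mm length, a little above the middle, so that the fingers come down at the open ends of the slots. May be absent.
- glue_jar: Glue jar, 59 mm across, 76 mm tall, a bystander; origin under its centre.
- block_plane: Steel block plane, 49 x 161 x 55 mm, a bystander; origin under its centre.
- bench_dog: Iron bench dog, 32 x 144 x 30 mm, a bystander; origin under its centre.
Not all that is in view belongs to the job. Leave any red look-alike of the part that bears block_48_mid alone.

How it is judged:
By the outcome, as a careful person would: the job done as asked, in the order asked, and still so for the second after the job is handed in, with the robot touching nothing.
Of block_20, block_27, block_34, block_41, block_48 only 3 to 5 are there at a start; the rules pass over those that are not, and their reading is None.
At some moment in a run one of block_20, block_27, block_34, block_41, block_48 may be knocked a few centimetres aside while the robot is not near it.
Once in a run the grip may slacken for a moment while it holds something.
It also fails if it takes over 210 s, if anything falls off the work surface, if the arm or the gripper's body presses on something with over 40 N, if the wrist force passes 120 N, or if a joint passes its speed limit or range.

### The arm

A 6-joint arm with a two-finger parallel gripper is mounted at the origin on a cart in front of the work surface, level with it; the furniture and walls round the work are solid. World frame = base frame: x ahead of the robot, y to its left, z up, the work surface at z = 0. Lengths are in mm, angles in rad, forces in N, time in s.
With the tool pointing down it reaches from about 350 to 775 mm from the base axis. Payload 7.3 kg.
Tool frame: the origin (TCP) lies at the very end of the fingers, on their centre line; the grasp point (between the pads) lies 19 mm behind it; x points along the fingers, z is the direction in which the jaws open and shut, and the axes are right-handed (so a half turn about x gives the same grasp; the last joint's range is limited). The gripper opens to 92 mm and grips with 3 to 60 N. Pads are 19 mm wide; open, the fingers measure 130 mm over their backs; the gripper's body (75 mm by 190 mm) begins 47 mm behind the grasp point.
Start: joints at [1.152, 0.342, 1.524, -0, 1.275, -0.146], TCP at [141.435, 505.61, 226.741] pointing down, gripper open.
Joint ranges: [-2.53, 2.53], [-0.77, 2.02], [0.04, 2.7], [-1, 4.14], [0.28, 2.66], [-3.11, 3.11]. Speed limits (rad/s): [2.57, 2.57, 3.14, 3.14, 3.14, 3.14].

### API

Orientations are given as [roll, pitch, yaw] about the fixed x, y, z axes, in that order (R = Rz(yaw) Ry(pitch) Rx(roll)).
In Python, from plant import * gives the robot as it stands.
- The arm moves only by the tool carry_out, never from a script. Its argument "rows" is a list of rows, each a list of 4 numbers: the shift along the world's x, y, z in mm, then the turn about the world's z in degrees. In form: [[x, y, z, twist], ...]. A call has 1 to 20 rows; each row is the pose to reach, as a shift and turn from the pose measured when the call began; what a row does not reach only later rows make up. A row lasts 1/12 s, in which the tool goes at most 41.7 mm and 7.16 degrees, less where a joint would pass 70% of its speed; a pose out of reach is approached as far as the arm can. A call with a gripper value outside its range is refused whole. "hand" is the finger opening in mm, from 0 to 91.8, set as the call begins (left out, the last holds). The fingers move at their own pace and stop on an object; the grip force is fixed at half the most. Time passes only in rows, so rows that repeat a pose let the fingers close. It gives the time, the measured TCP pose, the force and the opening at its end, in the units of the state.
- get_obs(): the state, without advancing time (a new reading comes with each control period).
- capture(name): name is "scene" or "top"; returns the picture (384x512x3 uint8, red, green, blue); there is no depth.
- camera_info(name): a dict with "camera_matrix" (3x3 intrinsics, pixels), "pose" (4x4, takes a point from camera to world coordinates). Camera axes: x right, y down, z forward; pixel columns grow to the right and rows downward; lengths in mm; the calibration is good to about 2 mm. A picture is of the moment at which its call begins. camera_info takes no time and is no camera call.
- close_job(): hands the job in, once; it reports no verdict.
The state is a dict: "time": time; "joint_positions": joint angles; "dq": joint speeds; "tau": joint torques, N m; "tool_pos": TCP position; "tcp_rot": TCP orientation; "contact_force": force on the tool from outside, world axes, zero at the start; "moment": the same for the moment, N m; "grip_width": finger opening in mm.
Only numpy, scipy, OpenCV 4.12 (cv2) and the standard library are available. Lean on these libraries where they do the work, as an engineer would, in place of code of your own. Each camera call takes 0.05 s, during which the arm holds its last target. There are 200 camera calls.

## Working session

There is one attempt and no reset: what is moved stays moved. The work goes in short steps, Python scripts to look and compute and a tool call to move; the robot and the scene stay as the last step left them, time stands still between calls to the robot, and variables do not carry over. Pictures are saved under pics/ and viewed, about 12 in all and at most 16, crops included, and the job is handed in when it is done.

Besides the shell and the picture viewer there is one more tool, called after "Call:" in YAML: its name, and indented under it one key for each argument. carry_out: Moves the arm, as the interface text tells. Its arguments: {"type":"object","properties":{"rows":{"type":"array"},"hand":{"type":"number"}},"required":["rows"]}

```bash
ls; mkdir -p pics
python3 - <<'E'
from plant import *
import cv2
print(get_obs())
for n in("scene","top"):
    im=capture(n);cv2.imwrite(f"pics/{n}0.png",im[:,:,::-1]);i=camera_info(n);print(n,i)
a=cv2.imread("pics/scene0.png");b=cv2.imread("pics/top0.png")
E
```

```text
pics
{'time': 0.0, 'joint_positions': array([ 1.15200079e+00,  3.42712801e-01,  1.52502557e+00,  2.41814807e-05,
        1.27535957e+00, -1.46010812e-01]), 'dq': array([-9.47424806e-04, -2.54037783e-03,  1.56704377e-03, -5.37000828e-04,
        2.52553638e-05,  1.66372415e-03]), 'tau': array([-6.34456046e-04, -4.31243348e+01, -2.44221210e+01,  7.17738457e-02,
        5.60353138e-02, -1.25229153e-04]), 'tool_pos': array([141.25565195, 505.22654377, 226.04711281]), 'tcp_rot': array([ 2.98022168,  1.56929087, -2.00495908]), 'contact_force': array([ 0.01639154,  0.12213248, -0.53254521]), 'moment': array([ 0.00549694,  0.01900671, -0.04102922]), 'grip_width': 91.69055569842077}
scene {'camera_matrix': array([[364.62706169,   0.        , 258.3769786 ],
       [  0.        , 364.62706169, 194.15671581],
       [  0.        ,   0.        ,   1.        ]]), 'pose': array([[ 8.65886102e-01, -3.35870093e-01,  3.70718950e-01,
         1.47593158e+02],
       [-4.99959637e-01, -6.05903783e-01,  6.18806082e-01,
        -7.88035482e+02],
       [ 1.67815584e-02, -7.21160097e-01, -6.92565154e-01,
         8.74042704e+02],
       [ 0.00000000e+00,  0.00000000e+00,  0.00000000e+00,
         1.00000000e+00]])}
top {'camera_matrix': array([[370.9835472 ,   0.        , 251.84787462],
       [  0.        , 370.9835472 , 198.21414224],
       [  0.        ,   0.        ,   1.        ]]), 'pose': array([[-6.04421763e-03, -9.95638262e-01,  9.31016584e-02,
         4.20889656e+02],
       [-9.99865557e-01,  4.59810518e-03, -1.57393069e-02,
        -7.46301963e+01],
       [ 1.52425649e-02, -9.31842733e-02, -9.95532197e-01,
         1.46198531e+03],
       [ 0.00000000e+00,  0.00000000e+00,  0.00000000e+00,
         1.00000000e+00]])}
```

Run:
```python
import cv2
for n in("scene","top"):
    cv2.imwrite(f"pics/{n}0b.png",cv2.resize(cv2.imread(f"pics/{n}0.png"),(768,576),interpolation=cv2.INTER_CUBIC))
```

```text
(no output)
```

View pics/scene0b.png

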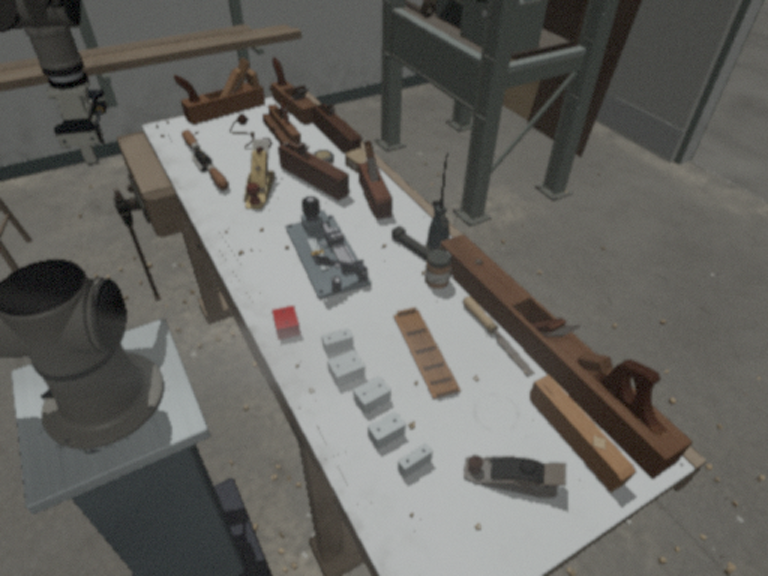

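View pics/top0b.png

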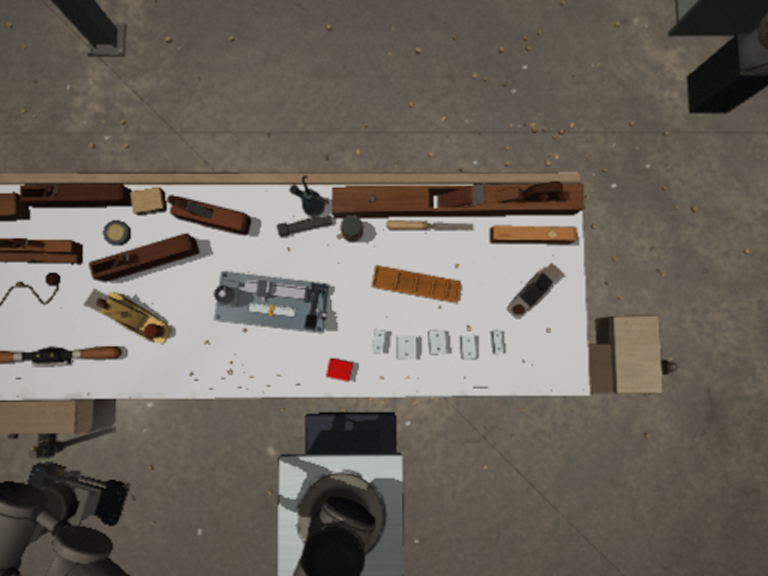

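```bash
cat > h.py <<'E'
import numpy as np, cv2
from plant import *
def avg(n,k=4): return np.mean([capture(n).astype(float) for _ in range(k)],0).astype(np.uint8)[:,:,::-1].copy()
C={n:camera_info(n) for n in("scene","top")}
def ray(n,u,v):
    c=C[n];d=c["pose"][:3,:3]@np.linalg.solve(c["camera_matrix"],[u,v,1.]);return c["pose"][:3,3],d/np.linalg.norm(d)
def onz(n,u,v,z):
    o,d=ray(n,u,v);return o+d*(z-o[2])/d[2]
def tri(ps):
    A=np.zeros((3,3));b=np.zeros(3);R=[]
    for n,u,v in ps:
        o,d=ray(n,u,v);P=np.eye(3)-np.outer(d,d);A+=P;b+=P@o;R.append((o,P))
    x=np.linalg.solve(A,b);return x,max(np.linalg.norm(P@(x-o)) for o,P in R)
def proj(n,p):
    c=C[n];q=c["pose"][:3,:3].T@(np.asarray(p,float)-c["pose"][:3,3]);q=c["camera_matrix"]@q;return q[:2]/q[2]
def crop(im,x0,y0,w,h,s,f): cv2.imwrite(f,cv2.resize(im[y0:y0+h,x0:x0+w],None,fx=s,fy=s,interpolation=cv2.INTER_CUBIC))
E
python3 - <<'E'
from h import *
t=avg("top");s=avg("scene");cv2.imwrite("pics/t1.png",t);cv2.imwrite("pics/s1.png",s)
A=cv2.resize(t[175:230,135:230],None,fx=8,fy=8,interpolation=cv2.INTER_CUBIC)
cv2.imwrite("pics/jt.png",A)
crop(s,185,125,70,75,8,"pics/js.png")
# concat rack+blocks top
crop(t,215,170,130,90,6,"pics/rt.png")
E
```

```text
(no output)
```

View pics/jt.png

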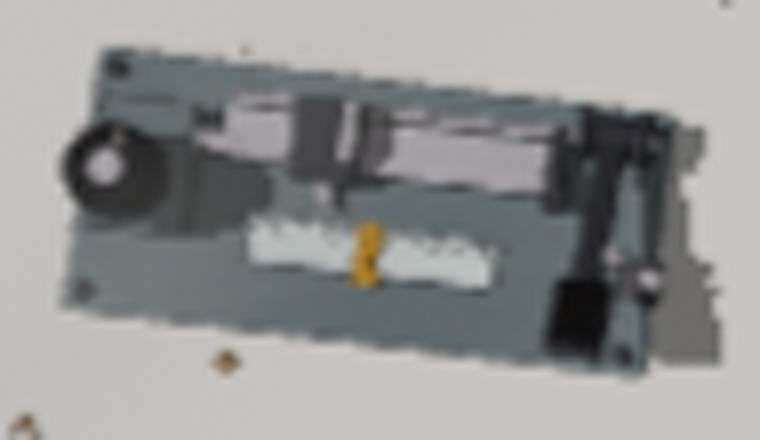

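View pics/js.png

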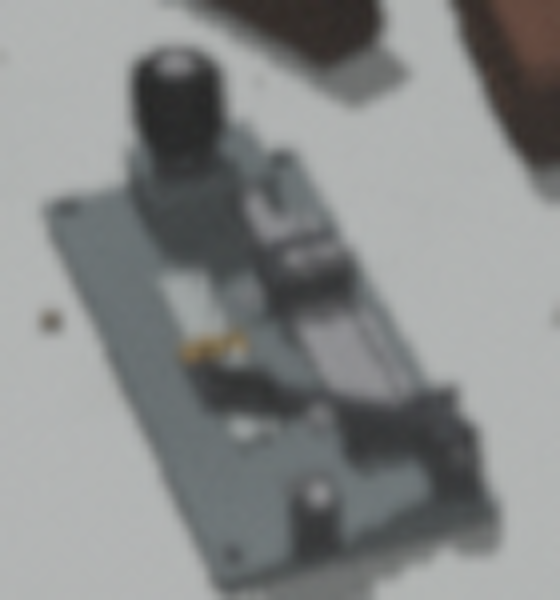

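View pics/rt.png

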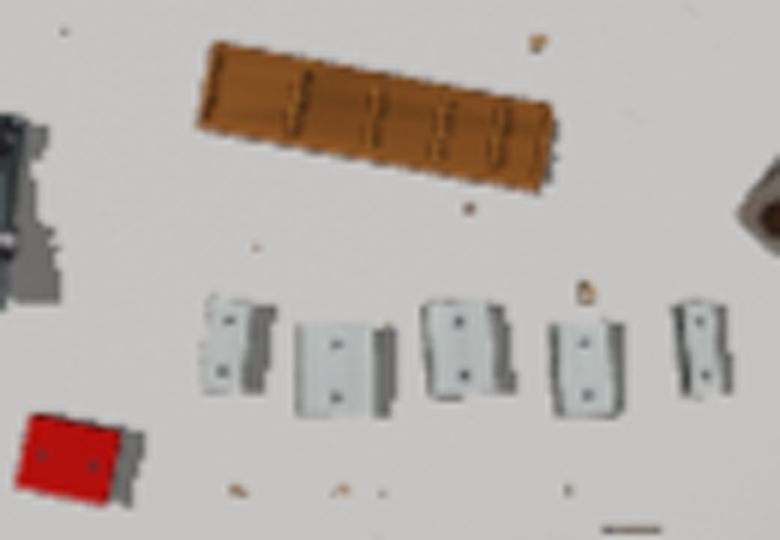

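```bash
cat > blk.py <<'E'
from h import *
def blocks(t,x=(238,345),y=(212,245)):
    d=cv2.GaussianBlur(t,(3,3),0).astype(int);m=((d[:,:,0]-d[:,:,2]>3)&(d.sum(2)>330)).astype(np.uint8)
    q=np.zeros_like(m);q[y[0]:y[1],x[0]:x[1]]=m[y[0]:y[1],x[0]:x[1]]
    out=[]
    for c in cv2.findContours(q,cv2.RETR_EXTERNAL,cv2.CHAIN_APPROX_NONE)[0]:
        if cv2.contourArea(c)<40: continue
        p=np.array([onz("top",*a,34)[:2] for a in c[:,0].astype(float)],np.float32)
        r=cv2.minAreaRect(p);b=cv2.boxPoints(r);e=[b[1]-b[0],b[2]-b[1]];L=max(e,key=np.linalg.norm)
        a=np.degrees(np.arctan2(L[1],L[0]));a=(a+90)%180-90
        M=cv2.moments(p);out.append((M["m10"]/M["m00"],M["m01"]/M["m00"],min(r[1])+3.9,max(r[1])+3.9,a))
    return sorted(out,key=lambda o:-o[1])
E
python3 - <<'E'
from blk import *
t=cv2.imread("pics/t1.png");s=cv2.imread("pics/s1.png")
print(t[230,272],t[225,300],t[250,290],t[222,256])
for o in blocks(t): print(np.round(o,1))
# dots in both views: dark spots on blocks
def dots(im,reg):
    g=cv2.resize(cv2.cvtColor(im,cv2.COLOR_BGR2GRAY),None,fx=4,fy=4,interpolation=cv2.INTER_CUBIC)
    bh=cv2.morphologyEx(g,cv2.MORPH_BLACKHAT,np.ones((17,17)));x0,y0,x1,y1=[4*k for k in reg]
    n,l,st,ce=cv2.connectedComponentsWithStats((bh[y0:y1,x0:x1]>22).astype(np.uint8))
    return [(round((c[0]+x0)/4-.375,1),round((c[1]+y0)/4-.375,1),int(a[4])) for c,a in zip(ce[1:],st[1:]) if 12<a[4]<250]
print(dots(t,(240,215,345,245)));print(dots(s,(210,215,295,320)))
# rack
hsv=cv2.cvtColor(t,cv2.COLOR_BGR2HSV);m=cv2.inRange(hsv,(5,120,40),(25,255,255));m[:,:240]=0;m[:170]=0;m[210:]=0;m[:,312:]=0
c=max(cv2.findContours(m,0,1)[0],key=cv2.contourArea)
for z in(6,16):
    p=np.array([onz("top",*a,z)[:2] for a in c[:,0].astype(float)],np.float32);print(z,cv2.minAreaRect(p),cv2.boxPoints(cv2.minAreaRect(p)).round().tolist())
E
```

```text
[182 183 178] [171 173 175] [194 196 197] [152 154 150]
[ 426.8 -167.9   38.5   49.9   -0.6]
[ 443.1 -246.1   34.7   53.9   -1. ]
[ 427.5 -327.8   27.1   50.1   -1.2]
[(np.float64(312.1), np.float64(218.4), 219), (np.float64(289.5), np.float64(220.0), 28), (np.float64(252.7), np.float64(222.9), 59), (np.float64(291.1), np.float64(223.2), 73), (np.float64(331.1), np.float64(223.1), 52), (np.float64(311.9), np.float64(226.6), 62), (np.float64(270.6), np.float64(226.9), 52), (np.float64(251.7), np.float64(231.4), 81), (np.float64(291.9), np.float64(232.1), 75), (np.float64(332.2), np.float64(232.1), 59), (np.float64(250.0), np.float64(234.8), 28), (np.float64(312.5), np.float64(235.4), 74), (np.float64(270.6), np.float64(235.7), 66)]
[(np.float64(215.5), np.float64(229.9), 31), (np.float64(277.0), np.float64(255.1), 117), (np.float64(252.7), np.float64(256.4), 18), (np.float64(258.7), np.float64(261.6), 44), (np.float64(242.4), np.float64(262.1), 17), (np.float64(293.0), np.float64(263.0), 58), (np.float64(246.0), np.float64(279.2), 20), (np.float64(262.7), np.float64(280.0), 56), (np.float64(268.1), np.float64(284.8), 90), (np.float64(251.9), np.float64(286.0), 44), (np.float64(270.8), np.float64(293.5), 49), (np.float64(282.0), np.float64(300.1), 44), (np.float64(285.7), np.float64(303.2), 102), (np.float64(254.4), np.float64(303.1), 20), (np.float64(271.3), np.float64(306.8), 58), (np.float64(288.7), np.float64(311.5), 50)]
6 ((593.3582153320312, -199.02651977539062), (228.1952362060547, 56.33860397338867), 78.9672622680664) [[544.0, -306.0], [599.0, -316.0], [643.0, -92.0], [588.0, -82.0]]
16 ((592.1737060546875, -198.172119140625), (226.62796020507812, 55.951683044433594), 78.96723937988281) [[543.0, -304.0], [598.0, -315.0], [641.0, -92.0], [586.0, -82.0]]
```

Run:
```python
from blk import *
t=cv2.imread("pics/t1.png");s=cv2.imread("pics/s1.png")
P={27:((252.7,222.9),(251.7,231.4)),48:((270.6,226.9),(270.6,235.7)),41:((291.1,223.2),(291.9,232.1)),34:((311.9,226.6),(312.5,235.4)),20:((331.1,223.1),(332.2,232.1))}
S={20:(276.65,303.45),34:(257.3,283),41:(247.55,259.25)}
for k,(a,b) in P.items():
    A=onz("top",*a,34);B=onz("top",*b,34);c=(A+B)/2;d=A-B
    print(k,c.round(1),"yaw",round(np.degrees(np.arctan2(d[1],d[0])),1),"scene pred",proj("scene",c).round(1))
    if k in S: print("   tri",*[np.round(v,1) for v in tri([("top",*(np.array(a)+b)/2),("scene",*S[k])])])
print("knob cap",tri([("top",147.6,195.1),("scene",206.4,132.6)]))
# jig corners
J=np.array([(103,47),(678,118),(640,375),(65,305)])/8+[134.5,174.5]
W=np.array([onz("top",*p,12) for p in J]);print(W.round(1));print("ctr",W.mean(0),"sides",[np.linalg.norm(W[i]-W[(i+1)%4]).round(1) for i in range(4)],[np.degrees(np.arctan2(*(W[i]-W[j])[1::-1])).round(1) for i,j in((0,1),(3,2))])
Js=np.array([(48,208),(225,590)])/8+[184.5,124.5]
print("scene near-knob,near-lever",[onz("scene",*p,12).round(1) for p in Js])
# rack from scene
hsv=cv2.cvtColor(s,cv2.COLOR_BGR2HSV);m=cv2.inRange(hsv,(3,90,30),(25,255,255));m2=m*0;m2[200:268,255:312]=m[200:268,255:312]
c=max(cv2.findContours(m2,0,1)[0],key=cv2.contourArea);x,y,w,h=cv2.boundingRect(c);print(x,y,w,h)
for z in(6,16):
    p=np.array([onz("scene",*a,z)[:2] for a in c[:,0].astype(float)],np.float32);r=cv2.minAreaRect(p);print(z,r,cv2.boxPoints(r).round().tolist())
A=cv2.resize(s[195:275,255:315],None,fx=8,fy=8,interpolation=2);B=cv2.resize(t[172:207,243:313],None,fx=8,fy=8,interpolation=2)
o=np.zeros((600,800,3),np.uint8);o[:560,:] [ :280,:560]=B
o=np.zeros((600,800,3),np.uint8);o[:280,:560]=B;a=cv2.rotate(cv2.resize(A,None,fx=.5,fy=.5),0);o[285:285+a.shape[0],:a.shape[1]]=a
cv2.imwrite("pics/rack.png",o)
```

```text
27 [442.9 -97.9  34. ] yaw -7.1 scene pred [224.6 223. ]
48 [ 426.6 -168.4   34. ] yaw -0.6 scene pred [230.3 240.8]
41 [ 440.1 -249.    34. ] yaw 4.2 scene pred [247.6 258.6]
   tri [ 440.  -249.2   31.4] 0.1
34 [ 426.8 -328.5   34. ] yaw 2.7 scene pred [257.6 282. ]
   tri [ 426.3 -328.9   30.2] 0.5
20 [ 439.4 -403.8   34. ] yaw 5.5 scene pred [276.6 302.2]
   tri [ 439.3 -404.8   29.6] 0.2
knob cap (array([561.35937568, 288.45810906,  95.10323471]), np.float64(0.7185270240762215))
[[628.7 312.3  12. ]
 [592.5  30.3  12. ]
 [466.5  48.6  12. ]
 [502.1 328.2  12. ]]
ctr [547.45062285 179.84787464  12.        ] sides [np.float64(284.3), np.float64(127.3), np.float64(281.9), np.float64(127.6)] [np.float64(82.7), np.float64(82.7)]
scene near-knob,near-lever [array([500.9, 321.7,  12. ]), array([464.4,  39.6,  12. ])]
264 208 18 11
6 ((606.963623046875, -115.49114990234375), (42.7785758972168, 48.52357864379883), 79.5438232421875) [[579.0, -132.0], [627.0, -141.0], [635.0, -99.0], [587.0, -90.0]]
16 ((601.671630859375, -123.23893737792969), (42.285762786865234, 47.96457290649414), 79.54375457763672) [[574.0, -140.0], [621.0, -148.0], [629.0, -107.0], [582.0, -98.0]]
```

View pics/rack.png

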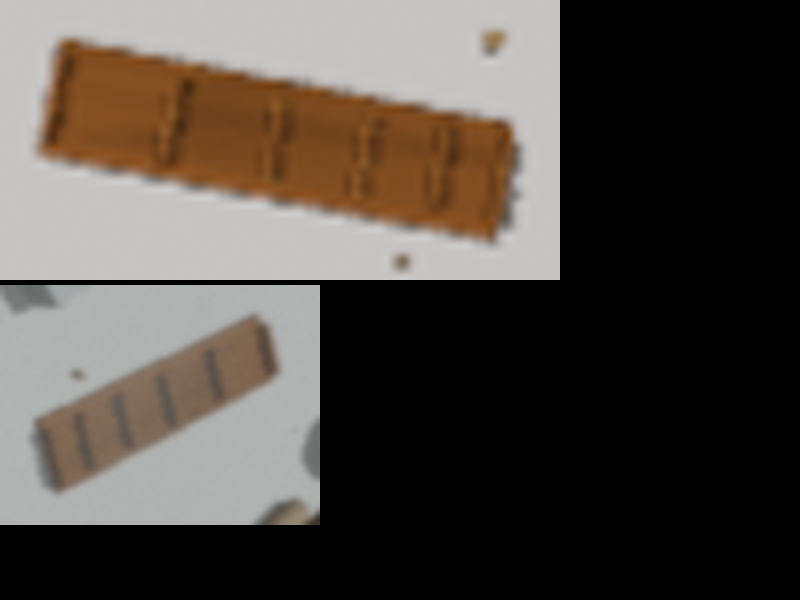

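Run:
```python
from h import *
from scipy.spatial.transform import Rotation as R
o=get_obs();M=R.from_euler("xyz",o["tcp_rot"]).as_matrix();print(M.round(3),"jaw ang",np.degrees(np.arctan2(M[1,2],M[0,2])))
print("knob top@96",onz("top",147.6,195.1,96))
print("pad@95",onz("top",134.5+580/8,174.5+312/8,95), "mark",onz("top",134.5+370/8,174.5+227/8,22),"idx",onz("top",134.5+326/8,174.5+205/8,22))
w=np.array([(175,120),(278,140),(365,155),(443,165)])/8+[242.5,171.5]
W=np.array([onz("top",*p,16)[:2] for p in w]);Y=np.array([53.5,1.5,-43.5,-81.5])
A=np.polyfit(Y,W,1);print(A,np.degrees(np.arctan2(A[0,1],A[0,0])),np.hypot(*A[0]),(W-np.outer(Y,A[0])-A[1]).round(1))
```

```text
[[ 0.    -0.963  0.269]
 [-0.     0.269  0.963]
 [-1.    -0.    -0.   ]] jaw ang 74.36905399228483
knob top@96 [561.9380344  287.96375254  96.        ]
pad@95 [492.99048394  69.17019403  95.        ] mark [538.6545896  178.81561204  22.        ] idx [549.47511515 200.24791023  22.        ]
[[ 1.69816068e-01  9.70964801e-01]
 [ 5.92434082e+02 -1.98802771e+02]] 80.07963886647984 0.985702866434634 [[ 0.6 -0.1]
 [-0.7 -0.2]
 [-0.6  0.8]
 [ 0.7 -0.5]]
```

Call:
carry_out:
  rows:
    - [42,-22,0,-7]
    - [84,-44,0,-14]
    - [126,-66,0,-21]
    - [168,-88,0,-28]
    - [210,-109,0,-35]
    - [252,-131,0,-42]
    - [294,-153,0,-49]
    - [336,-175,0,-56]
    - [378,-197,0,-63]
    - [420,-217,0,-70]
    - [420,-217,0,-70]
    - [420,-217,0,-70]
  hand: 91

```text
time: 1.5
tool_pos: [565.9, 285.0, 226.0]
tcp_rot: [-0.676, 1.569, -0.605]
contact_force: [-1.0, 0.3, -0.3]
grip_width: 91.0
```

Run:
```python
from h import *
o=get_obs();print(o["joint_positions"].round(2),o["tool_pos"])
```

```text
[ 0.35  0.55  1.2  -0.    1.4   0.28] [565.87638188 284.99679021 226.02616275]
```

Call:
carry_out:
  rows:
    - [-4,3,-10,-7]
    - [-4,3,-20,-14]
    - [-4,3,-30,-21]
    - [-4,3,-40,-28]
    - [-4,3,-50,-35]
    - [-4,3,-60,-42]
    - [-4,3,-70,-49]
    - [-4,3,-80,-56]
    - [-4,3,-95,-63]
    - [-4,3,-110,-70]
    - [-4,3,-120,-77]
    - [-4,3,-130,-84]
    - [-4,3,-140,-84]
    - [-4,3,-150,-84]
    - [-4,3,-158,-84]
    - [-4,3,-164,-84]
    - [-4,3,-164,-84]
    - [-4,3,-164,-84]

```text
time: 3.0
tool_pos: [561.8, 288.0, 61.9]
tcp_rot: [-0.783, 1.569, -2.176]
contact_force: [-0.3, 0.3, -0.1]
grip_width: 90.9
```

Call:
carry_out:
  rows:
    - [0,0,0,0]
    - [0,0,0,0]
    - [0,0,0,0]
    - [0,0,0,0]
    - [0,0,0,0]
    - [0,0,0,0]
    - [0,0,0,0]
    - [0,0,0,0]
  hand: 30

```text
time: 3.67
tool_pos: [562.0, 287.2, 62.0]
tcp_rot: [-0.449, 1.567, -1.841]
contact_force: [3.1, -16.6, 3.0]
grip_width: 42.4
```

Call:
carry_out:
  rows:
    - [0,-1,0,6]
    - [0,-1,0,12]
    - [0,-1,0,18]
    - [0,-1,0,24]
    - [0,-1,0,30]
    - [0,-1,0,36]
    - [0,-1,0,42]
    - [0,-1,0,48]
    - [0,-1,0,54]
    - [0,-1,0,60]
    - [0,-1,0,66]
    - [0,-1,0,72]
    - [0,-1,0,78]
    - [0,-1,0,84]
    - [0,-1,0,90]
    - [0,-1,0,90]
    - [0,-1,0,90]

```text
time: 5.08
tool_pos: [559.9, 288.0, 62.0]
tcp_rot: [1.466, 1.57, 1.645]
contact_force: [-6.3, 6.4, 3.2]
grip_width: 41.4
```

```bash
cat > j.py <<'E'
from h import *
import sys
k=sys.argv[1];o=get_obs();print(o["joint_positions"].round(3),o["tool_pos"].round(1),o["contact_force"].round(1))
t=avg("top",6);s=avg("scene",6);cv2.imwrite(f"pics/jT{k}.png",t);cv2.imwrite(f"pics/jS{k}.png",s)
a=cv2.resize(t[180:215,155:205],None,fx=8,fy=8,interpolation=2);b=cv2.resize(s[135:185,195:245],None,fx=8,fy=8,interpolation=2)
out=np.zeros((400,800,3),np.uint8);out[:280,:400]=a;out[:,400:]=b;cv2.imwrite(f"pics/j{k}.png",out)
E
python3 j.py 1
```

```text
[3.530e-01 6.890e-01 1.416e+00 1.000e-03 1.036e+00 1.730e-01] [559.9 288.   62. ] [-6.3  6.4  3.2]
```

View pics/j1.png

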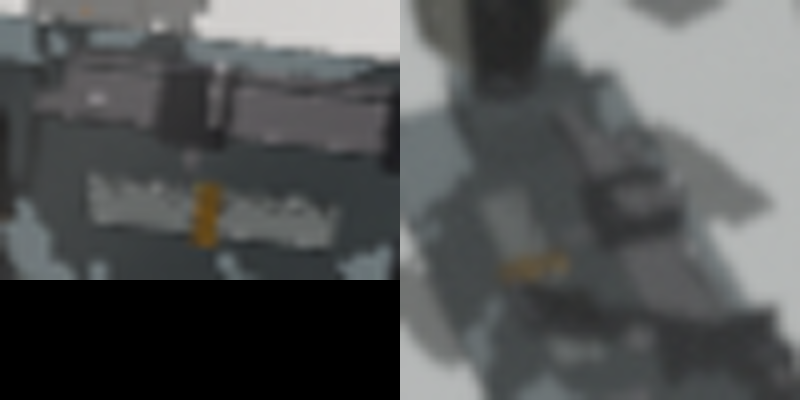

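Call:
carry_out:
  rows:
    - [0,0,0,6]
    - [0,0,0,12]
    - [0,0,0,18]
    - [0,0,0,24]
    - [0,0,0,30]
    - [0,0,0,36]
    - [0,0,0,42]
    - [0,0,0,48]
    - [0,0,0,54]
    - [0,0,0,60]
    - [0,0,0,66]
    - [0,0,0,72]
    - [0,0,0,78]
    - [0,0,0,84]
    - [0,0,0,90]
    - [0,0,0,96]
    - [0,0,0,102]
    - [0,0,0,104]
    - [0,0,0,104]

```text
time: 7.27
tool_pos: [558.6, 285.6, 62.0]
tcp_rot: [1.906, 1.564, -2.382]
contact_force: [-5.6, -9.3, 6.3]
grip_width: 41.2
```

```bash
python3 j.py 2
```

```text
[ 0.352  0.689  1.417 -0.003  1.042 -1.642] [558.6 285.6  62. ] [-5.6 -9.3  6.3]
```

View pics/j2.png

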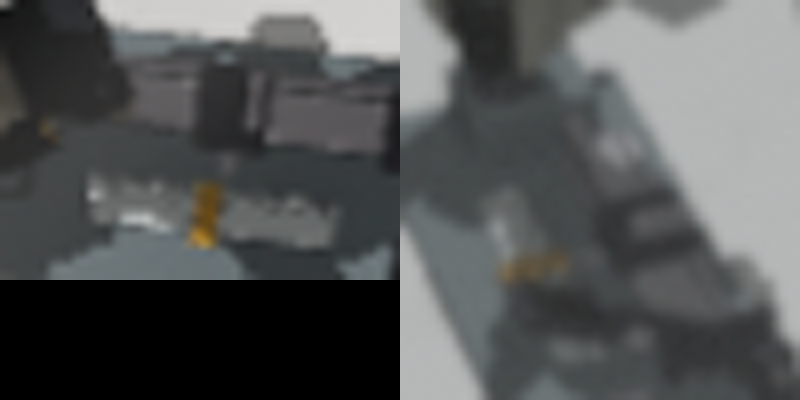

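Call:
carry_out:
  rows:
    - [1,1,0,6]
    - [1,1,0,12]
    - [1,1,0,12]
    - [1,1,0,12]

```text
time: 8.2
tool_pos: [558.7, 285.2, 62.0]
tcp_rot: [1.852, 1.561, -2.227]
contact_force: [-3.5, -6.1, 4.2]
grip_width: 41.8
```

Call:
carry_out:
  rows:
    - [0,0,0,0]
    - [0,0,0,0]
    - [0,0,0,0]
    - [0,0,0,0]
    - [0,0,0,0]
    - [0,0,40,0]
    - [0,0,80,0]
    - [-40,0,100,0]
    - [-80,20,110,0]
    - [-120,40,120,0]
    - [-160,60,120,0]
    - [-200,80,120,0]
    - [-200,80,120,0]
    - [-200,80,120,0]
  hand: 90

```text
time: 9.37
tool_pos: [355.2, 366.8, 182.5]
tcp_rot: [1.752, 1.561, -2.324]
contact_force: [0.9, 0.3, -0.6]
grip_width: 89.9
```

```bash
python3 j.py 3
```

```text
[ 0.652  0.362  1.624 -0.002  1.166 -1.555] [355.2 366.8 182.5] [ 0.9  0.3 -0.6]
```

View pics/j3.png

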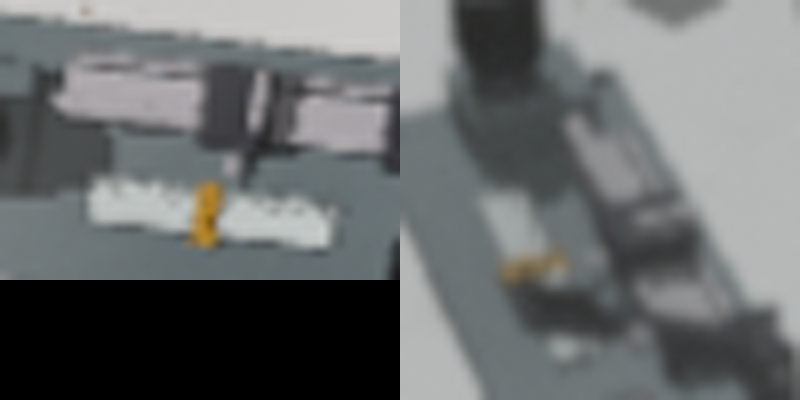

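```bash
cat > idx.py <<'E'
from h import *
import sys
def idx(f,x0,x1):
    t=cv2.imread(f).astype(float)
    sat=t[:,:,2]-t[:,:,0]
    yj=np.array([.127,.992])
    g=t.mean(2)
    for r in range(196,212):
        w=np.clip(sat[r,174:190]-25,0,None)
        b=(w@np.arange(174,190)/w.sum()) if w.sum()>30 else np.nan
        print(r,"brass",round(b,2),"y",np.round(onz("top",b,r,22)[:2]@yj,1) if b==b else "", "| g",g[r,x0:x1].astype(int))
idx(sys.argv[1],int(sys.argv[2]),int(sys.argv[3]))
E
python3 idx.py pics/jT3.png 178 192; python3 idx.py pics/t1.png 168 184
```

```text
196 brass nan y  | g [114  98  72  66  66  65  63  62  96  75  47  77  89 109]
197 brass nan y  | g [114  89  67  61  60  60  62  64  62  46  47  76  82 130]
198 brass nan y  | g [112 104  83  70  70  72  75  70  60  43  42  52  55  54]
199 brass nan y  | g [112 112 111 111 111 125 116  75  47  60  70  75  76  76]
200 brass nan y  | g [111 113 112 113 115 151 139  84  58  96 112 111 110 110]
201 brass nan y  | g [112 112 113 112 117 145 129  79  70  99 110 110 110 109]
202 brass nan y  | g [114 114 114 114 110 116 113  78  95 110 110 110 108 109]
203 brass 180.76 y 245.7 | g [129 125 119 118 108 116 118  92 104 116 108 103 106 109]
204 brass 180.61 y 245.7 | g [163 147 118 116 110 138 150 146 139 135 130 112 116 135]
205 brass 180.58 y 245.3 | g [191 159 114 113 123 150 182 191 173 162 174 160 159 177]
206 brass 180.29 y 245.9 | g [184 151 118 109 127 175 192 192 192 192 174 161 182 175]
207 brass 180.05 y 246.3 | g [168 135 108  83 163 194 193 193 194 194 194 194 194 194]
208 brass 180.02 y 245.8 | g [161 135 114  93 158 185 191 195 195 194 195 195 195 195]
209 brass 180.07 y 245.1 
[... 983 characters left out ...]
85 185 166 168 164 156 141 113 111 105 132]
205 brass 180.59 y 245.3 | g [185 185 185 184 184 185 185 185 167 175 183 152 110 109 117 144]
206 brass 180.29 y 245.9 | g [184 184 184 184 183 184 184 184 184 184 176 145 113 105 122 167]
207 brass 180.04 y 246.3 | g [169 166 164 164 165 171 174 180 183 185 161 129 104  79 156 186]
208 brass 180.01 y 245.9 | g [109  98  96  94 100 124 137 153 165 165 154 129 109  89 150 178]
209 brass 180.07 y 245.1 | g [109 108 108 106 106 106 106 104 104  93  94 104 113 106 120 136]
210 brass 180.11 y 244.4 | g [111 109 109 107 107 107 106 105 105 104 106 100 114  97  75  91]
211 brass nan y  | g [111 110 109 107 107 106 105 104 104 104 103 103 103  96  99 102]
```

Run:
```python
from h import *
yj=np.array([.127,.992])
m=onz("top",180.35,206.5,22)[:2]@yj
for n,c in(("t1",(175.0,199)),("j3",(183.38,200.5))): print(n,onz("top",*c,22)[:2]@yj-m)
# brass in the scene view and weighted centroid over block in top
t=cv2.imread("pics/jT3.png").astype(float);w=np.clip((t[:,:,2]-t[:,:,0])[200:213,174:190]-15,0,None)
V,U=np.mgrid[200:213,174:190];print("brass centroid",(w*U).sum()/w.sum(),(w*V).sum()/w.sum())
```

```text
t1 24.63147128069329
j3 -8.410982978759904
brass centroid 180.29972118959108 206.40381040892194
```

Call:
carry_out:
  rows:
    - [40,-16,0,0]
    - [80,-32,0,0]
    - [120,-48,0,0]
    - [160,-64,0,0]
    - [204,-80,0,0]
    - [204,-80,0,0]
    - [204,-80,-30,0]
    - [204,-80,-60,0]
    - [204,-80,-90,0]
    - [204,-80,-120,0]
    - [204,-80,-120,0]
    - [204,-80,-120,0]

```text
time: 10.97
tool_pos: [562.2, 284.5, 60.7]
tcp_rot: [1.703, 1.557, -2.377]
contact_force: [0.0, -0.1, 0.3]
grip_width: 90.1
```

Call:
carry_out:
  rows:
    - [0,0,0,0]
    - [0,0,0,0]
    - [0,0,0,0]
    - [0,0,0,0]
    - [0,0,0,0]
    - [0,0,0,0]
    - [0,0,0,0]
    - [0,0,0,0]
  hand: 30

```text
time: 11.63
tool_pos: [560.8, 286.5, 61.0]
tcp_rot: [1.392, 1.557, -2.69]
contact_force: [-7.8, 10.2, 4.2]
grip_width: 41.9
```

Call:
carry_out:
  rows:
    - [0,0,0,-6]
    - [0,0,0,-12]
    - [0,0,0,-18]
    - [0,0,0,-24]
    - [0,0,0,-30]
    - [0,0,0,-36]
    - [0,0,0,-42]
    - [0,0,0,-48]
    - [0,0,0,-54]
    - [0,0,0,-60]
    - [0,0,0,-62]
    - [0,0,0,-62]
    - [0,0,0,-62]

```text
time: 12.72
tool_pos: [560.8, 286.0, 61.0]
tcp_rot: [1.451, 1.557, 2.572]
contact_force: [-0.3, -3.3, 1.1]
grip_width: 41.5
```

Call:
carry_out:
  rows:
    - [0,0,0,0]
    - [0,0,0,0]
    - [0,0,0,0]
    - [0,0,0,0]
    - [0,0,0,0]
    - [0,0,40,0]
    - [0,0,80,0]
    - [-40,0,100,0]
    - [-80,20,110,0]
    - [-120,40,120,0]
    - [-160,60,120,0]
    - [-200,80,120,0]
    - [-200,80,120,0]
    - [-200,80,120,0]
  hand: 90

```text
time: 13.88
tool_pos: [357.2, 367.5, 181.6]
tcp_rot: [1.442, 1.556, 2.568]
contact_force: [0.4, 0.6, -0.9]
grip_width: 90.1
```

```bash
python3 j.py 4; python3 idx.py pics/jT4.png 176 190
```

```text
[ 0.642  0.363  1.626  0.015  1.158 -0.49 ] [357.2 367.5 181.6] [ 0.4  0.6 -0.9]
196 brass nan y  | g [ 93  88  74  69  68  67  65  64  67  68  49  73  94 114]
197 brass nan y  | g [115 107  86  69  63  60  60  60  62  64  45  65  92 139]
198 brass nan y  | g [114 113 101  82  71  72  91  74  60  63  48  52  56  55]
199 brass nan y  | g [112 111 112 112 112 124 156 114  60  65  69  74  77  76]
200 brass nan y  | g [112 111 112 113 113 131 149 102  59  94 111 111 112 111]
201 brass nan y  | g [112 111 111 112 112 128 122  82  70  99 111 110 110 110]
202 brass nan y  | g [116 120 114 113 114 121 121  93  99 109 110 110 110 110]
203 brass 180.75 y 245.7 | g [141 144 130 125 119 118 108 116 117 113 115 116 108 103]
204 brass 180.61 y 245.7 | g [174 170 163 147 119 116 110 138 150 145 138 135 131 113]
205 brass 180.57 y 245.3 | g [174 182 191 159 115 114 123 150 182 191 174 162 174 160]
206 brass 180.3 y 245.8 | g [191 192 184 151 118 109 127 175 192 192 192 191 174 160]
207 brass 180.05 y 246.3 | g [190 192 168 134 109  83 164 193 194 192 194 193 194 194]
208 brass 180.02 y 245.8 | g [172 172 161 135 113  92 157 185 192 194 194 194 195 195]
209 brass 180.07 y 245.1 | g [109  98  98 109 117 112 126 142 166 177 172 172 172 175]
210 brass 180.1 y 244.4 | g [109 108 111 105 119 102  78  96 106 107  94  95  92 103]
211 brass nan y  | g [109 108 108 108 108  99 103 107 107 107 107 107 108 107]
```

Call:
carry_out:
  rows:
    - [40,-16,0,0]
    - [80,-32,0,0]
    - [120,-48,0,0]
    - [160,-64,0,0]
    - [201,-79,0,0]
    - [201,-79,0,0]
    - [201,-79,-30,0]
    - [201,-79,-60,0]
    - [201,-79,-90,0]
    - [201,-79,-119,0]
    - [201,-79,-119,0]
    - [201,-79,-119,0]

```text
time: 15.48
tool_pos: [561.1, 286.5, 60.9]
tcp_rot: [1.642, 1.555, 2.762]
contact_force: [0.9, 0.9, 0.3]
grip_width: 90.2
```

Call:
carry_out:
  rows:
    - [0,0,0,0]
    - [0,0,0,0]
    - [0,0,0,0]
    - [0,0,0,0]
    - [0,0,0,0]
    - [0,0,0,0]
    - [0,0,0,0]
    - [0,0,0,0]
  hand: 30

```text
time: 16.15
tool_pos: [560.9, 286.1, 61.0]
tcp_rot: [1.702, 1.555, 2.823]
contact_force: [-3.8, -7.1, 7.6]
grip_width: 41.4
```

Call:
carry_out:
  rows:
    - [0,0,0,-4]
    - [0,0,0,-8]
    - [0,0,0,-12]
    - [0,0,0,-15]
    - [0,0,0,-15]
    - [0,0,0,-15]

```text
time: 16.65
tool_pos: [560.8, 285.9, 61.0]
tcp_rot: [1.728, 1.554, 2.589]
contact_force: [-1.6, -1.8, 1.6]
grip_width: 41.5
```

Call:
carry_out:
  rows:
    - [0,0,0,0]
    - [0,0,0,0]
    - [0,0,0,0]
    - [0,0,0,0]
    - [0,0,0,0]
    - [0,0,40,0]
    - [0,0,80,0]
    - [-40,0,100,0]
    - [-80,20,110,0]
    - [-120,40,120,0]
    - [-160,60,120,0]
    - [-200,80,120,0]
    - [-200,80,120,0]
    - [-200,80,120,0]
  hand: 90

```text
time: 17.82
tool_pos: [357.2, 367.4, 181.6]
tcp_rot: [1.722, 1.553, 2.587]
contact_force: [0.7, 0.5, 0.6]
grip_width: 89.9
```

```bash
python3 j.py 5; python3 idx.py pics/jT5.png 176 190|head -8
```

```text
[ 0.64   0.363  1.625  0.018  1.16  -0.232] [357.2 367.4 181.6] [0.7 0.5 0.6]
196 brass nan y  | g [ 94  82  70  69  68  66  66  65  68  50  60  82 112 123]
197 brass nan y  | g [117  98  75  67  63  62  62  61  65  48  52  72 135 156]
198 brass nan y  | g [114 101  87  77  72  90  86  62  60  48  48  58  56  55]
199 brass nan y  | g [113 112 113 112 115 152 140  84  53  66  75  77  77  76]
200 brass nan y  | g [112 112 112 113 121 155 130  78  71 100 110 111 113 111]
201 brass nan y  | g [112 112 112 112 119 144 118  72  95 110 111 111 110 110]
202 brass nan y  | g [116 120 115 114 115 114 111  88  99 110 111 111 110 109]
203 brass 180.76 y 245.7 | g [141 144 130 124 119 118 108 117 118 113 115 117 109 103]
```

View pics/j5.png

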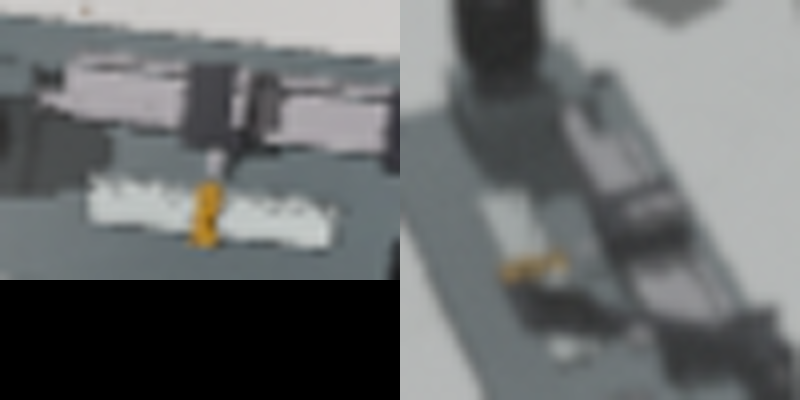

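Run:
```python
from h import *
t=cv2.imread("pics/jT5.png");g=cv2.GaussianBlur(t,(3,3),0).mean(2)
# near edge: bench(bright) below jig(dark): per column find half-level crossing in rows 205..230
pts=[]
for u in range(150,200):
    col=g[205:235,u]
    for i in range(len(col)-1,0,-1):
        if col[i]>=150>col[i-1]: pts.append((u,205+i-1+(150-col[i-1])/(col[i]-col[i-1])));break
p=np.array(pts);W=np.array([onz("top",*q,12)[:2] for q in p])
for _ in range(4):
    A=np.polyfit(W[:,1],W[:,0],1);r=W[:,0]-np.polyval(A,W[:,1]);W=W[abs(r)<2*r.std()+.3]
print(len(W),r.std(),90-np.degrees(np.arctan(A[0])))
pts=[]
for u in range(160,212):
    col=g[178:195,u]
    for i in range(len(col)-1):
        if col[i]>=150>col[i+1]: pts.append((u,178+i+(col[i]-150)/(col[i]-col[i+1])));break
W=np.array([onz("top",*q,12)[:2] for q in pts])
for _ in range(4):
    A=np.polyfit(W[:,1],W[:,0],1);r=W[:,0]-np.polyval(A,W[:,1]);W=W[abs(r)<2*r.std()+.3]
print(len(W),r.std(),90-np.degrees(np.arctan(A[0])))
for a in(82,82.7,83.5):
    y=np.array([np.cos(np.radians(a)),np.sin(np.radians(a))])
    print(a,(onz("top",181.33,199.5,22)-onz("top",180.33,206.4,22))[:2]@y,(onz("top",181.33,199.5,22)-onz("top",180.7,203.5,22))[:2]@y)
```

```text
48 0.5710232384386509 82.79117154810413
52 0.4908367424389408 83.16478796116877
82 0.21653146941096812 -0.06731134442479947
82.7 -0.11449174088643588 -0.25965722840825833
83.5 -0.4927801748616951 -0.4794319649369694
```

Run:
```python
from h import *
print(tri([("top",207,213.5),("scene",213.9,172.6)]))
```

```text
(array([491.39910436,  70.22374524,  91.49778499]), np.float64(1.9035458670053178))
```

Call:
carry_out:
  rows:
    - [13,-30,0,-5]
    - [26,-60,0,-10]
    - [40,-90,0,-16]
    - [54,-120,0,-23]
    - [67,-150,0,-30]
    - [80,-180,0,-37]
    - [94,-210,0,-44]
    - [107,-240,0,-51]
    - [120,-265,-10,-57]
    - [133,-295,-30,-57]
    - [133,-295,-50,-57]
    - [133,-295,-50,-57]
  hand: 0

```text
time: 19.42
tool_pos: [492.5, 69.0, 127.7]
tcp_rot: [2.102, 1.553, 1.963]
contact_force: [-1.7, 0.1, -0.6]
grip_width: 14.6
```

Call:
carry_out:
  rows:
    - [0,0,0,0]
    - [0,0,-8,0]
    - [0,0,-16,0]
    - [0,0,-24,0]
    - [0,0,-32,0]
    - [-1,0,-38,0]
    - [-2,0,-44,0]
    - [-4,1,-50,0]
    - [-6,1,-56,0]
    - [-8,1,-62,0]
    - [-11,1,-68,0]
    - [-13,2,-74,0]
    - [-15,2,-79,0]
    - [-15,2,-82,0]
    - [-15,2,-84,0]
    - [-15,2,-84,0]

```text
time: 20.75
tool_pos: [477.4, 70.9, 44.0]
tcp_rot: [2.111, 1.553, 1.973]
contact_force: [-1.8, -0.1, 10.6]
grip_width: 0.2
```

Call:
carry_out:
  rows:
    - [0,0,-1,0]
    - [0,0,-2,0]
    - [0,0,-2,0]
    - [0,0,-2,0]

```text
time: 21.08
tool_pos: [477.4, 70.9, 43.4]
tcp_rot: [2.077, 1.553, 1.939]
contact_force: [-3.5, -0.1, 18.8]
grip_width: 0.6
```

Call:
carry_out:
  rows:
    - [0,0,10,0]
    - [0,0,40,0]
    - [0,0,80,0]
    - [0,0,120,0]
    - [-20,-30,140,0]
    - [-40,-70,140,0]
    - [-60,-110,140,0]
    - [-60,-110,140,0]

```text
time: 21.75
tool_pos: [414.5, -42.7, 183.3]
tcp_rot: [2.225, 1.554, 2.084]
contact_force: [1.2, -0.3, -0.1]
grip_width: 0.2
```

```bash
python3 j.py 6; python3 idx.py pics/jT6.png 176 190|head -8
python3 - <<'E'
from h import *
t=cv2.imread("pics/jT6.png");s=cv2.imread("pics/jS6.png")
crop(t,135,175,95,55,8,"pics/l6.png")
from blk import *
def dots(im,reg):
    g=cv2.resize(cv2.cvtColor(im,cv2.COLOR_BGR2GRAY),None,fx=4,fy=4,interpolation=cv2.INTER_CUBIC)
    bh=cv2.morphologyEx(g,cv2.MORPH_BLACKHAT,np.ones((17,17)));x0,y0,x1,y1=[4*k for k in reg]
    n,l,st,ce=cv2.connectedComponentsWithStats((bh[y0:y1,x0:x1]>22).astype(np.uint8))
    return [(round(float((c[0]+x0)/4-.375),1),round(float((c[1]+y0)/4-.375),1),int(a[4])) for c,a in zip(ce[1:],st[1:]) if 12<a[4]<250]
print(dots(t,(240,205,345,250)))
E
```

```text
[-0.296  0.196  1.859  0.013  1.098 -0.161] [414.5 -42.7 183.3] [ 1.2 -0.3 -0.1]
196 brass nan y  | g [ 93  82  70  69  68  66  66  64  67  50  60  82 112 122]
197 brass nan y  | g [116  98  75  67  63  61  62  60  65  48  52  72 135 156]
198 brass nan y  | g [114 101  86  77  71  90  87  62  60  47  48  57  56  55]
199 brass nan y  | g [113 111 112 112 114 152 139  83  53  66  75  77  77  76]
200 brass nan y  | g [112 111 112 112 122 154 130  78  71 100 110 111 112 111]
201 brass nan y  | g [112 112 112 112 118 144 117  71  95 110 111 111 110 110]
202 brass nan y  | g [116 120 114 114 114 115 110  88  99 110 111 111 109 109]
203 brass 180.77 y 245.7 | g [141 144 129 125 119 117 107 116 117 112 115 116 108 103]
[(292.7, 205.0, 36), (338.0, 205.6, 73), (341.7, 205.9, 53), (248.9, 207.4, 82), (257.2, 210.9, 22), (344.1, 211.7, 24), (263.7, 213.4, 126), (312.1, 218.4, 219), (280.0, 221.9, 205), (297.3, 221.9, 175), (258.4, 223.0, 179), (285.8, 221.2, 19), (291.0, 223.1, 50), (331.1, 223.1, 52), (277.1, 226.2, 35), (286.1, 230.0, 186), (311.9, 226.8, 57), (270.6, 226.9, 35), (264.3, 233.2, 18), (292.0, 232.1, 47), (332.2, 232.1, 63), (312.5, 235.4, 45), (270.6, 235.8, 36), (264.3, 237.0, 28), (262.1, 246.8, 209)]
```

View pics/l6.png

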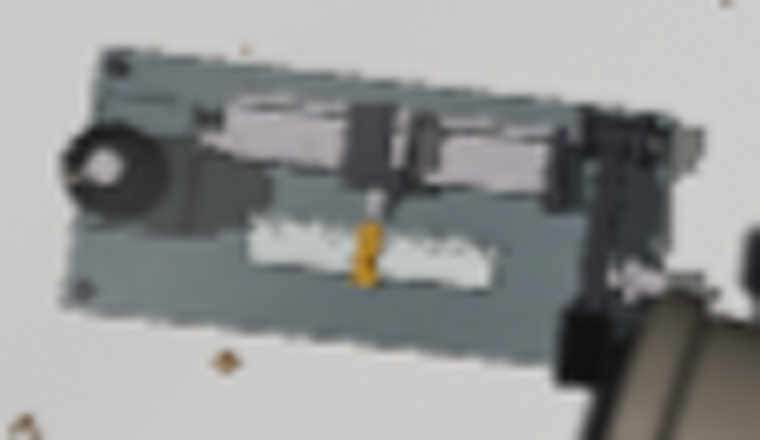

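Call:
carry_out:
  rows:
    - [4,-30,0,4]
    - [7,-65,0,7]
    - [10,-100,0,7]
    - [11,-127,-30,7]
    - [11,-127,-65,7]
    - [11,-127,-100,7]
    - [11,-127,-120,7]
    - [11,-127,-120,7]
    - [11,-127,-120,7]
  hand: 91

```text
time: 23.1
tool_pos: [428.3, -165.3, 62.9]
tcp_rot: [2.145, 1.551, 2.13]
contact_force: [-0.1, 0.2, 0.4]
grip_width: 55.7
```

Call:
carry_out:
  rows:
    - [-2,-4,0,0]
    - [-2,-4,0,0]
    - [-2,-4,0,0]
    - [-2,-4,-15,0]
    - [-2,-4,-30,0]
    - [-2,-4,-45,0]
    - [-2,-4,-58,0]
    - [-2,-4,-58,0]
    - [-2,-4,-58,0]

```text
time: 23.85
tool_pos: [426.5, -169.3, 5.4]
tcp_rot: [2.141, 1.551, 2.126]
contact_force: [-0.1, 0.4, 0.9]
grip_width: 91.0
```

Call:
carry_out:
  rows:
    - [0,0,0,0]
    - [0,0,0,0]
    - [0,0,0,0]
    - [0,0,0,0]
    - [0,0,0,0]
    - [0,0,0,0]
    - [0,0,0,0]
  hand: 50

```text
time: 24.43
tool_pos: [426.5, -169.4, 5.7]
tcp_rot: [2.138, 1.551, 2.124]
contact_force: [-2.3, -0.3, 5.5]
grip_width: 59.7
```

Call:
carry_out:
  rows:
    - [0,0,20,0]
    - [0,0,40,0]
    - [0,0,60,0]
    - [36,10,60,-2]
    - [72,20,60,-4]
    - [108,30,60,-6]
    - [144,40,60,-8]
    - [180,50,60,-10]
    - [180,50,60,-10]
    - [180,50,60,-10]
    - [180,50,60,-10]

```text
time: 25.35
tool_pos: [605.2, -119.0, 64.5]
tcp_rot: [2.252, 1.55, 2.064]
contact_force: [0.8, 0.3, -2.5]
grip_width: 60.0
```

```bash
cat > look.py <<'E'
from blk import *
import sys
o=get_obs();r=o["tcp_rot"];print(o["tool_pos"].round(1),"jaw",np.degrees(r[2]-r[0]).round(1),o["grip_width"])
t=avg("top",4);s=avg("scene",4);cv2.imwrite(f"pics/p{sys.argv[1]}t.png",t);cv2.imwrite(f"pics/p{sys.argv[1]}s.png",s)
out=np.zeros((600,800,3),np.uint8);a=cv2.resize(t[170:245,240:340],None,fx=4,fy=4,interpolation=2);b=cv2.resize(s[195:320,210:310],None,fx=4,fy=4,interpolation=2)
out[:300,:400]=a;out[:500,400:]=b;cv2.imwrite(f"pics/p{sys.argv[1]}.png",out)
g=cv2.resize(cv2.cvtColor(t,cv2.COLOR_BGR2GRAY),None,fx=4,fy=4,interpolation=cv2.INTER_CUBIC)
bh=cv2.morphologyEx(g,cv2.MORPH_BLACKHAT,np.ones((17,17)));x0,y0,x1,y1=960,864,1380,964
n,l,st,ce=cv2.connectedComponentsWithStats((bh[y0:y1,x0:x1]>20).astype(np.uint8))
D=[np.array([(c[0]+x0)/4-.375,(c[1]+y0)/4-.375]) for c,a in zip(ce[1:],st[1:]) if 20<a[4]<120]
for i,a in enumerate(D):
    for b in D[i+1:]:
        A=onz("top",*a,34);B=onz("top",*b,34)
        if 30<np.linalg.norm(A-B)<39:
            d=A-B; print("pair",((A+B)/2)[:2].round(1),"yaw",round((np.degrees(np.arctan2(d[1],d[0]))+90)%180-90,1))
E
python3 look.py 1
```

```text
[ 605.2 -119.    64.5] jaw -10.8 60.01653691684348
pair [ 440.1 -248.8] yaw 5.3
pair [ 439.4 -403.9] yaw 5.1
pair [ 426.6 -328.6] yaw 2.5
```

View pics/p1.png

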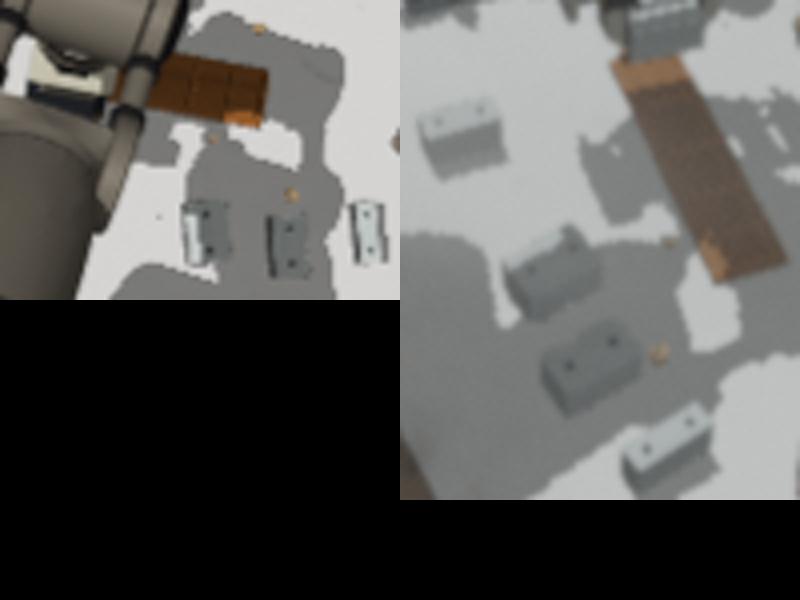

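Call:
carry_out:
  rows:
    - [2,0,-10,0]
    - [2,0,-20,0]
    - [2,0,-30,0]
    - [2,0,-38,0]
    - [2,0,-44,0]
    - [2,0,-48,0]
    - [2,0,-50,0]
    - [2,0,-50,0]

```text
time: 26.42
tool_pos: [608.0, -119.5, 15.4]
tcp_rot: [2.161, 1.551, 1.971]
contact_force: [0.2, 1.3, -3.2]
grip_width: 59.8
```

Call:
carry_out:
  rows:
    - [0,0,-2,0]
    - [0,0,-4,0]
    - [0,0,-4,0]

```text
time: 26.67
tool_pos: [608.3, -119.6, 11.8]
tcp_rot: [2.119, 1.552, 1.93]
contact_force: [1.0, 0.4, -1.4]
grip_width: 59.7
```

Call:
carry_out:
  rows:
    - [0,0,0,0]
    - [0,0,0,0]
    - [0,0,0,0]
    - [0,0,0,0]
    - [0,0,25,0]
    - [0,0,50,0]
    - [0,0,70,0]
    - [-40,-30,70,0]
    - [-80,-60,70,0]
    - [-120,-90,70,4]
    - [-160,-120,70,8]
    - [-169,-131,60,15]
    - [-169,-131,60,15]
    - [-169,-131,60,15]
  hand: 91

```text
time: 27.83
tool_pos: [437.5, -252.0, 71.7]
tcp_rot: [2.146, 1.551, 2.214]
contact_force: [0.3, 0.1, 1.4]
grip_width: 91.1
```

Call:
carry_out:
  rows:
    - [2,1,-10,1]
    - [2,1,-25,1]
    - [2,1,-40,1]
    - [2,1,-55,1]
    - [2,1,-66,1]
    - [2,1,-66,1]
    - [2,1,-66,1]

```text
time: 28.42
tool_pos: [440.3, -249.9, 4.9]
tcp_rot: [2.15, 1.549, 2.237]
contact_force: [0.1, 1.1, 0.5]
grip_width: 91.2
```

Call:
carry_out:
  rows:
    - [0,0,0,0]
    - [0,0,0,0]
    - [0,0,0,0]
    - [0,0,0,0]
    - [0,0,0,0]
    - [0,0,0,0]
    - [0,0,0,0]
  hand: 50

```text
time: 29.0
tool_pos: [440.3, -250.0, 5.3]
tcp_rot: [2.146, 1.55, 2.232]
contact_force: [-1.3, 0.7, 3.6]
grip_width: 59.8
```

Call:
carry_out:
  rows:
    - [0,0,20,0]
    - [0,0,40,0]
    - [0,0,60,0]
    - [32,15,60,-4]
    - [64,30,60,-7]
    - [96,46,60,-10]
    - [128,62,60,-13]
    - [157,77,60,-16]
    - [157,77,60,-16]
    - [157,77,60,-16]
    - [157,77,60,-16]

```text
time: 29.92
tool_pos: [596.2, -172.7, 64.3]
tcp_rot: [2.233, 1.548, 2.04]
contact_force: [-0.7, 0.1, -3.6]
grip_width: 60.2
```

Call:
carry_out:
  rows:
    - [1,0,-10,0]
    - [1,0,-20,0]
    - [1,0,-30,0]
    - [1,0,-38,0]
    - [1,0,-44,0]
    - [1,0,-48,0]
    - [1,0,-50,0]
    - [1,0,-50,0]

```text
time: 30.58
tool_pos: [597.1, -172.7, 13.8]
tcp_rot: [2.251, 1.548, 2.058]
contact_force: [0.1, -0.7, -3.3]
grip_width: 59.8
```

Call:
carry_out:
  rows:
    - [0,0,-1,0]
    - [0,0,-3,0]
    - [0,0,-3,0]

```text
time: 30.83
tool_pos: [597.5, -172.9, 11.4]
tcp_rot: [2.213, 1.549, 2.02]
contact_force: [-0.1, -0.2, -0.4]
grip_width: 60.2
```

Call:
carry_out:
  rows:
    - [0,0,0,0]
    - [0,0,0,0]
    - [0,0,0,0]
    - [0,0,0,0]
    - [0,0,25,0]
    - [0,0,50,0]
    - [0,0,70,0]
    - [-30,-28,70,0]
    - [-60,-56,70,0]
    - [-90,-84,70,3]
    - [-120,-112,70,6]
    - [-150,-140,70,10]
    - [-171,-157,60,14]
    - [-171,-157,60,14]
    - [-171,-157,60,14]
  hand: 91

```text
time: 32.08
tool_pos: [425.5, -330.7, 71.3]
tcp_rot: [2.208, 1.548, 2.257]
contact_force: [0.9, 0.7, -1.0]
grip_width: 90.9
```

```bash
python3 look.py 2
```

```text
[ 425.5 -330.7   71.3] jaw 2.8 90.86733193864552
pair [442.7 -97.9] yaw -7.4
```

View pics/p2.png

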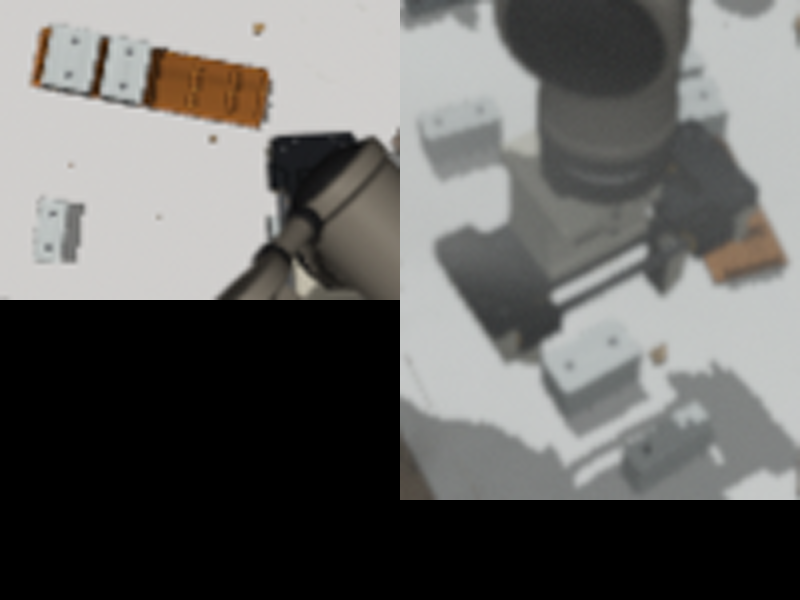

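Call:
carry_out:
  rows:
    - [0,0,-10,0]
    - [0,0,-25,0]
    - [0,0,-40,0]
    - [0,0,-55,0]
    - [0,0,-66,0]
    - [0,0,-66,0]
    - [0,0,-66,0]

```text
time: 33.07
tool_pos: [427.0, -328.9, 4.9]
tcp_rot: [2.216, 1.547, 2.269]
contact_force: [-0.6, -0.3, 0.5]
grip_width: 91.0
```

Call:
carry_out:
  rows:
    - [0,0,0,0]
    - [0,0,0,0]
    - [0,0,0,0]
    - [0,0,0,0]
    - [0,0,0,0]
    - [0,0,0,0]
    - [0,0,0,0]
  hand: 50

```text
time: 33.65
tool_pos: [427.0, -329.0, 5.3]
tcp_rot: [2.22, 1.548, 2.274]
contact_force: [-2.4, 0.6, 4.6]
grip_width: 59.9
```

Call:
carry_out:
  rows:
    - [0,0,20,0]
    - [0,0,40,0]
    - [0,0,60,0]
    - [32,21,60,-4]
    - [64,43,60,-7]
    - [96,65,60,-10]
    - [128,87,60,-13]
    - [161,109,60,-14]
    - [161,109,60,-14]
    - [161,109,60,-14]
    - [161,109,60,-14]

```text
time: 34.57
tool_pos: [587.3, -219.6, 64.5]
tcp_rot: [2.274, 1.546, 2.085]
contact_force: [-0.3, -0.5, -2.1]
grip_width: 60.1
```

Call:
carry_out:
  rows:
    - [1,0,-10,0]
    - [1,0,-20,0]
    - [1,0,-30,0]
    - [1,0,-38,0]
    - [1,0,-44,0]
    - [1,0,-48,0]
    - [1,0,-50,0]
    - [1,0,-50,0]

```text
time: 35.23
tool_pos: [588.1, -219.6, 14.0]
tcp_rot: [2.288, 1.546, 2.098]
contact_force: [-0.2, -1.1, -1.7]
grip_width: 60.0
```

Call:
carry_out:
  rows:
    - [0,0,-1,0]
    - [0,0,-3,0]
    - [0,0,-3,0]

```text
time: 35.48
tool_pos: [588.5, -219.7, 11.4]
tcp_rot: [2.265, 1.547, 2.075]
contact_force: [-0.4, 0.6, -1.5]
grip_width: 60.0
```

Call:
carry_out:
  rows:
    - [0,0,0,0]
    - [0,0,0,0]
    - [0,0,0,0]
    - [0,0,0,0]
    - [0,0,25,0]
    - [0,0,50,0]
    - [0,0,70,0]
    - [-25,-31,70,0]
    - [-50,-62,70,0]
    - [-75,-93,70,3]
    - [-100,-124,70,6]
    - [-125,-155,70,10]
    - [-149,-186,60,16]
    - [-149,-186,60,16]
    - [-149,-186,60,16]
    - [-149,-186,60,16]
  hand: 91

```text
time: 36.82
tool_pos: [439.5, -405.6, 71.4]
tcp_rot: [2.247, 1.547, 2.334]
contact_force: [0.6, 0.7, 0.0]
grip_width: 91.3
```

```bash
python3 look.py 3
python3 - <<'E'
from h import *
print(proj("scene",(439.4,-403.9,34)))
s=cv2.imread("pics/p3s.png");crop(s,255,280,45,40,8,"pics/b20.png")
E
```

```text
[ 439.5 -405.6   71.4] jaw 5.0 91.28473092842769
pair [442.8 -97.9] yaw -7.6
[276.66282007 302.26603856]
```

Run:
```python
import cv2,numpy as np
for f in("s1","p2s","p3s"):
    g=cv2.cvtColor(cv2.imread(f"pics/{f}.png"),6)
    print(f);print(g[299:316,264:288:2])
```

```text
s1
[[147 171 180 180 179 178 173 167 162 144 163 164]
 [170 178 180 179 179 173 168 165 160 127 159 162]
 [178 180 179 179 177 166 166 165 161 140 158 151]
 [180 179 179 177 172 163 164 166 163 158 154 129]
 [179 179 177 173 167 165 167 166 162 158 136 109]
 [180 179 173 167 164 164 165 163 159 141 110 102]
 [179 173 167 160 157 165 163 159 147 117  99 101]
 [178 165 165 152 141 163 161 152 121 100  97 105]
 [174 159 165 149 132 162 156 132 101  98  96 109]
 [171 145 165 156 146 159 138 107  96  95 101 111]
 [168 122 160 162 155 147 113  97  95 101 109 113]
 [167 101 146 161 149 119  98  95  96 104 112 115]
 [165  95 122 152 129  99  96  96 101 110 115 114]
 [166  94 101 129 105  95  96  98 108 113 114 115]
 [168  96  90 103  95  96  98 104 113 114 114 116]
 [171 110  87  94  96  97 105 112 113 112 115 123]
 [176 127  87  93  96 103 111 114 115 115 123 145]]
p2s
[[163 190 195 180 153 130 123 150 175 160 173 151]
 [189 193 181 153 132 121 118 132 167 134 152 128]
 [195 181 153 131 130 119 116 119 152 123 125 116]
 [187 152 134 132 130 117 114 115 125 116 115 114]
 [165 133 135 137 121
[... 814 characters left out ...]
112 160 182 184 185 183 176 173 146]
 [ 54  60  91 155 179 184 184 184 181 176 152 121]
 [ 55  84 139 176 182 185 184 181 178 160 123 112]
 [ 60 124 172 179 176 183 182 180 165 130 108 113]
 [ 78 158 182 170 158 182 180 171 137 111 108 117]
 [110 168 183 166 149 181 174 149 112 107 106 121]
 [150 158 184 173 163 178 154 119 107 107 114 125]
 [178 136 178 180 174 164 126 105 105 109 123 125]
 [185 113 164 180 168 134 107 104 106 116 127 128]
 [185 104 138 171 143 109 105 106 113 123 128 128]
 [185 104 112 146 116 106 106 111 122 127 127 128]
 [187 108  99 114 107 105 106 117 125 128 129 130]
 [191 123  95 104 105 109 118 125 128 128 128 140]
 [196 142  97 104 106 114 124 128 130 128 136 163]]
```

Block 20 is unmoved (same dots in the scene view). Descend and grip.

Call:
carry_out:
  rows:
    - [0,0,-10,0]
    - [0,0,-25,0]
    - [0,0,-40,0]
    - [0,0,-55,0]
    - [0,0,-66,0]
    - [0,0,-66,0]
    - [0,0,-66,0]

```text
time: 37.8
tool_pos: [439.8, -404.8, 4.8]
tcp_rot: [2.259, 1.545, 2.349]
contact_force: [-0.5, -0.4, 0.4]
grip_width: 90.7
```

Call:
carry_out:
  rows:
    - [0,0,0,0]
    - [0,0,0,0]
    - [0,0,0,0]
    - [0,0,0,0]
    - [0,0,0,0]
    - [0,0,0,0]
    - [0,0,0,0]
  hand: 50

```text
time: 38.38
tool_pos: [439.8, -405.0, 5.3]
tcp_rot: [2.264, 1.546, 2.355]
contact_force: [-1.7, 0.3, 3.2]
grip_width: 59.9
```

Call:
carry_out:
  rows:
    - [0,0,20,0]
    - [0,0,40,0]
    - [0,0,60,0]
    - [27,22,60,-4]
    - [54,44,60,-7]
    - [81,66,60,-10]
    - [108,88,60,-13]
    - [135,110,60,-16]
    - [135,110,60,-16]
    - [135,110,60,-16]
    - [135,110,60,-16]

```text
time: 39.3
tool_pos: [574.4, -294.8, 64.7]
tcp_rot: [2.297, 1.545, 2.11]
contact_force: [-0.1, -0.2, -1.3]
grip_width: 59.9
```

Call:
carry_out:
  rows:
    - [0,0,-10,0]
    - [0,0,-20,0]
    - [0,0,-30,0]
    - [0,0,-38,0]
    - [0,0,-44,0]
    - [0,0,-48,0]
    - [0,0,-50,0]
    - [0,0,-50,0]

```text
time: 39.97
tool_pos: [574.2, -294.8, 14.2]
tcp_rot: [2.31, 1.544, 2.122]
contact_force: [-1.1, -0.8, -1.3]
grip_width: 60.1
```

Call:
carry_out:
  rows:
    - [0,0,-1,0]
    - [0,0,-3,0]
    - [0,0,-3,0]

```text
time: 40.22
tool_pos: [574.5, -294.9, 11.4]
tcp_rot: [2.294, 1.545, 2.106]
contact_force: [0.7, 0.0, -1.5]
grip_width: 59.8
```

Call:
carry_out:
  rows:
    - [0,0,0,0]
    - [0,0,0,0]
    - [0,0,0,0]
    - [0,0,0,0]
    - [0,0,25,0]
    - [0,0,50,0]
    - [0,0,75,0]
    - [-27,32,75,0]
    - [-54,64,75,0]
    - [-81,96,75,1]
    - [-108,128,75,2]
    - [-132,160,70,3]
    - [-132,195,60,3]
    - [-132,195,60,3]
    - [-132,195,60,3]
    - [-132,195,60,3]
  hand: 91

```text
time: 41.55
tool_pos: [443.5, -100.5, 71.9]
tcp_rot: [2.258, 1.547, 2.123]
contact_force: [1.0, -0.6, -0.1]
grip_width: 90.8
```

```bash
python3 look.py 4
```

```text
[ 443.5 -100.5   71.9] jaw -7.7 90.78463985480101
```

View pics/p4.png

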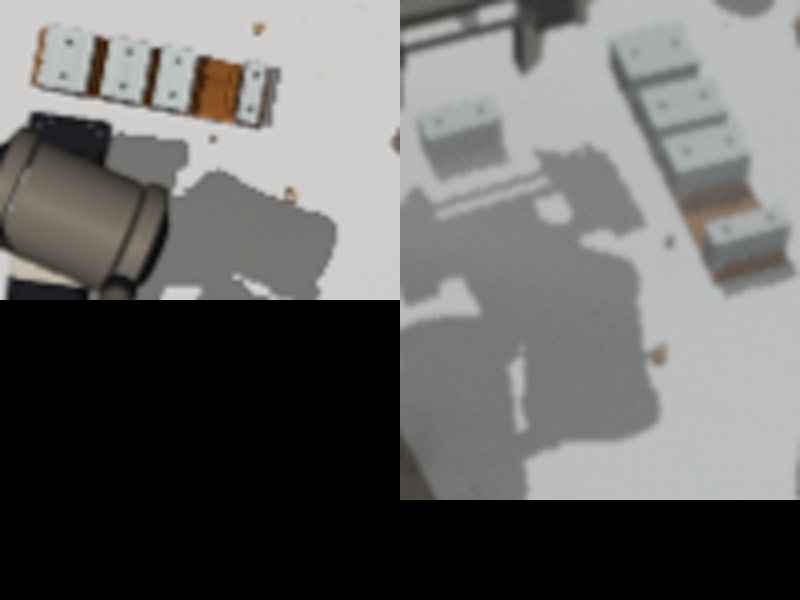

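Call:
carry_out:
  rows:
    - [-1,1,-10,0]
    - [-1,1,-25,0]
    - [-1,1,-40,0]
    - [-1,1,-55,0]
    - [-1,1,-66,0]
    - [-1,1,-66,0]
    - [-1,1,-66,0]

```text
time: 42.53
tool_pos: [441.3, -99.4, 5.1]
tcp_rot: [2.321, 1.544, 2.185]
contact_force: [0.4, 0.3, -0.7]
grip_width: 90.9
```

Call:
carry_out:
  rows:
    - [0,0,0,0]
    - [0,0,0,0]
    - [0,0,0,0]
    - [0,0,0,0]
    - [0,0,0,0]
    - [0,0,0,0]
    - [0,0,0,0]
  hand: 50

```text
time: 43.12
tool_pos: [441.6, -99.6, 5.5]
tcp_rot: [2.305, 1.545, 2.168]
contact_force: [-0.9, 0.6, 4.1]
grip_width: 60.1
```

Call:
carry_out:
  rows:
    - [0,0,25,0]
    - [0,0,50,0]
    - [0,0,75,0]
    - [23,-27,75,0]
    - [46,-54,75,-1]
    - [69,-81,75,-2]
    - [92,-108,75,-3]
    - [115,-135,75,-3]
    - [137,-162,75,-3]
    - [137,-162,75,-3]
    - [137,-162,75,-3]
    - [137,-162,75,-3]

```text
time: 44.12
tool_pos: [577.5, -260.8, 79.3]
tcp_rot: [2.349, 1.542, 2.16]
contact_force: [0.8, -0.6, -2.1]
grip_width: 60.3
```

Call:
carry_out:
  rows:
    - [3,-1,0,0]
    - [3,-1,-15,0]
    - [3,-1,-30,0]
    - [3,-1,-42,0]
    - [3,-1,-52,0]
    - [3,-1,-59,0]
    - [3,-1,-63,0]
    - [3,-1,-65,0]
    - [3,-1,-65,0]

```text
time: 44.87
tool_pos: [580.5, -261.7, 14.2]
tcp_rot: [2.351, 1.542, 2.162]
contact_force: [-1.1, -0.8, -2.1]
grip_width: 60.3
```

Call:
carry_out:
  rows:
    - [0,0,-1,0]
    - [0,0,-3,0]
    - [0,0,-3,0]

```text
time: 45.12
tool_pos: [580.9, -262.0, 11.6]
tcp_rot: [2.331, 1.543, 2.142]
contact_force: [-0.3, -0.8, -1.3]
grip_width: 60.0
```

Call:
carry_out:
  rows:
    - [0,0,0,0]
    - [0,0,0,0]
    - [0,0,0,0]
    - [0,0,0,0]
    - [0,0,25,0]
    - [0,0,50,0]
    - [0,0,80,0]
    - [-30,0,100,0]
    - [-60,0,130,0]
    - [-100,-20,150,0]
    - [-140,-40,150,0]
    - [-180,-60,150,0]
    - [-180,-60,150,0]
    - [-180,-60,150,0]
  hand: 91

```text
time: 46.28
tool_pos: [398.4, -323.4, 162.2]
tcp_rot: [2.351, 1.543, 2.158]
contact_force: [0.2, -0.3, -0.5]
grip_width: 90.8
```

```bash
python3 look.py 5
python3 - <<'E'
from h import *
t=cv2.imread("pics/p5t.png");out=cv2.resize(t[165:255,135:335],None,fx=4,fy=4,interpolation=2);cv2.imwrite("pics/fin.png",out)
E
python3 idx.py pics/p5t.png 176 190|sed -n 4,7p
```

```text
[ 398.4 -323.4  162.2] jaw -11.0 90.8380348011504
199 brass nan y  | g [114 113 113 113 115 153 142  85  54  66  75  78  78  77]
200 brass nan y  | g [113 113 113 114 123 156 131  79  72 101 112 112 112 112]
201 brass nan y  | g [114 113 114 114 120 145 120  73  95 111 111 112 111 111]
202 brass nan y  | g [117 121 116 115 115 115 112  89 100 111 112 112 111 110]
```

View pics/fin.png

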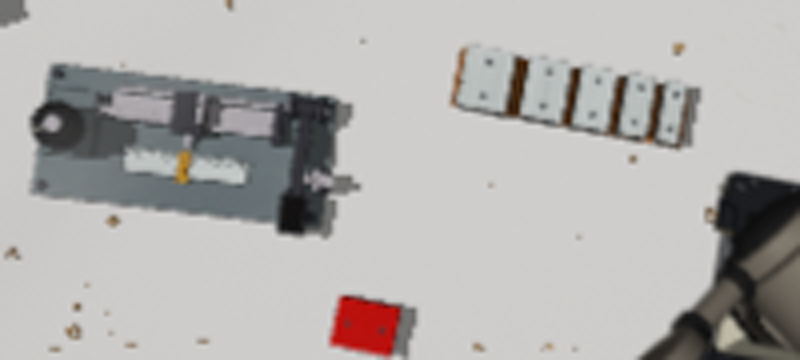

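```bash
python3 -c "
from plant import *
print(close_job())"
```

```text
the job is handed in; nothing more can be done
None
```

The jig is set and locked, all five setting blocks are in their own slots, and the job was handed in at about 46 s of the 210 s allowed.

- **Length stop:** I wound it back to about 8.4 mm on the zero side of the mark. I then came up clockwise in two steps, with no reversal after. The index ends about 0.2–0.4 mm short of the mark, measured from the top camera (about 4 mm per pixel), so that figure could be off by roughly half a millimetre. It was unchanged after the lever press and again in the last picture.
- **Lever:** I pressed it down to its stop (fingertips 43 mm above the bench, force up to 19 N), and it stayed down after the fingers left.
- **Blocks:** All five (20, 27, 34, 41 and 48 mm) were present. Each went into its slot with only a few newtons of force, and the last top view shows all five sitting in the rack in order. The gripper never opened or slipped while carrying one, and I saw no block knocked aside.
- **Left alone:** The red look-alike, glue jar, block plane and bench dog were not touched.

**Checks that disagreed or were not made:**
- The two cameras put the block tops at about 30 mm instead of the stated 34 mm, and the top camera was about 2 mm off at the knob. I corrected for this by where the knob actually sat when gripped.
- The scene camera could not see the index clearly enough for a second reading.
- The tool drifted to about 1.6° off vertical by the end. It caused no visible trouble with placing.
- I judged how well the blocks are centred along their slots by eye and from the tool position, and did not measure it separately.

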